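Flip the captive hex key and tighten the reed plate clamp

TASK

Tighten the clamp that holds the brass reed plate: flip its upright L-shaped hex key down so that the long arm lies level, then swing the long arm clockwise, seen from above, as far as it will go, and let go of it. Leave the key of the other clamp, the one with the black comb, just as it is.

Things in the scene. Friction and masses are not known exactly. Their poses are not given: they have to be found in the camera images.
- reed_grip (a point): Grip point on the long arm of the hex key (dark steel, 8 mm thick, arms 125 and 26 mm) of the clamp with the BRASS REED PLATE: on its centre line, 105 mm from the elbow, 20 mm short of the free end. Axes turn with the key: z along the long arm to its free end, x along the short arm, y along the cross pin at the elbow. The elbow, on the vertical screw axis, is 70 mm above the bench.
- reed_key (a joint): Fold of that key about its cross pin, in a slotted screw head 32 mm wide, rad: 0 = long arm upright, short arm level, pointing ahead-left (10 to 60 deg left of +x); 1.57 = long arm level, short arm home in the slot (stop). The long arm folds to the side where the short arm sticks out. Starts at 0 to 0.2, leaning that way. Light friction (0.1 N m): stays where put.
- reed_screw (a joint): Turn of that stiff screw, and of the key with it, about the vertical axis through the elbow, rad: grows CLOCKWISE seen from above; starts at 0 to 0.2, hard stop (tight) at 1.4. Takes 0.7 N m, 7 N at the grip point. Its fixed grey base (135 x 130 mm, 34 mm high with strap) lies on the robot's side of it, with the brass plate (105 x 34 mm) under the strap.
- comb_grip (a point): The same point on the identical upright key of the other, identical clamp, the one with the BLACK ACRYLIC COMB under its strap; to be left alone. The two clamps stand side by side, 0.28 to 0.4 m apart, either one left or right.
Mind the look-alikes: they are no part of the job. Leave any purple look-alike of the part that bears reed_grip alone.

How it is judged:
By the outcome, as a careful person would: the job done as asked, in the order asked, and still so for the second after the job is handed in, with the robot touching nothing.
It also fails if it takes over 35 s, if anything falls off the work surface, if the arm or the gripper's body presses on something with over 40 N, if the wrist force passes 120 N, or if a joint passes its speed limit or range.

ROBOT

A 6-joint arm with a two-finger parallel gripper is mounted at the origin on the work surface. World frame = base frame: x ahead of the robot, y to its left, z up, the work surface at z = 0. Lengths are in m, angles in rad, forces in N, time in s.
With the tool pointing down it reaches from about 0.275 to 0.725 m from the base axis. Payload 5.6 kg.
Tool frame: the origin (TCP) lies at the very end of the fingers, on their centre line; the grasp point (between the pads) lies r.grip_depth behind it (r.grip_depth is the distance from the TCP to the grasp point, in m); z points along the fingers, y is the line along which they close (so a half turn about z gives the same grasp; the last joint's range is limited). The gripper opens to 85 mm and grips with 20 to 120 N. Pads are 22 mm wide; open, the fingers measure 114 mm over their backs; the gripper's body (76 mm by 85 mm) begins 54 mm behind the grasp point. The pads swing forward as they close: fully open they stand 13 mm farther back than shut.
Start: joints at [-0.836, 0.255, 0.108, 0, -1.424, -0.285], TCP at [0.239, -0.495, 0.231] pointing down, gripper open.
Joint ranges: [-2.95, 2.95], [-1.21, 1.97], [-1.09, 1.5], [-2.87, 1.71], [-2.94, -0.07], [-3.05, 3.05]. Speed limits (rad/s): [2.57, 2.57, 3.14, 3.14, 3.14, 3.14].

INTERFACE

Orientations are given as a rotation vector (axis times angle).
In Python, from plant import r gives the robot as it stands.
- The arm moves only by the tool jog_arm, never from a script. Its argument "motion" is a list of rows, each an object with "delta_pos": the shift along the world's x, y, z scaled (see below), a list of three; "spin": the turn about the world's z scaled (see below). In form: [{"delta_pos": [x, y, z], "spin": spin}, ...]. A call has 1 to 5 rows; each row is the pose to reach, as a shift and turn from the pose commanded when the call began; what a row does not reach only later rows make up. The controller multiplies each number of a shift by 150 mm and each number of a turn by 90 degrees. A row lasts 1/10 s, in which the tool goes at most 50 mm and 8.59 degrees, less where a joint would pass 70% of its speed; a pose out of reach is approached as far as the arm can. A call with a number of a shift or a turn outside -1 to 1 is refused whole. A call with a gripper value outside its range is refused whole. "grip" is the closure, from 0 (fully open) to 1 (shut), set as the call begins (left out, the last holds). The fingers move at their own pace and stop on an object; the grip force is fixed at half the most. Time passes only in rows, so rows that repeat a pose let the fingers close. It gives the time, the measured TCP pose, the force, the opening and the grip force at its end, in the units of the state.
- r.sense(): the state, without advancing time (a new reading comes with each control period).
- r.camera(name): name is "scene" or "top"; returns a dict with "image" (384x512x3 uint8, red, green, blue), "z_map" (384x512 float32, m along the optical axis (not along the pixel's ray), 0 where there is no reading), "K" (3x3 intrinsics, pixels), "k1" (the pictures are not rectified: a ray, as slopes to the right and down, at radius r is drawn at 1 + k1 r^2 times it, then the intrinsics apply), "xyz" and "rotation" of the camera in the world. Camera axes: x right, y up, looking along -z (the intrinsics and any distortion apply to the point x, -y, -z); pixel columns grow to the right and rows downward; lengths in m; the calibration is good to about 2 mm. A picture is of the moment at which its call begins.
- r.job_done(): hands the job in; it is judged then, once.
The state is a dict: "clock": time; "qpos": joint angles; "joint_velocities": joint speeds; "tau": joint torques, N m; "tcp_pos": TCP position; "orientation": TCP orientation; "wrist_force": force on the tool from outside, world axes, zero at the start; "ft_torque": the same for the moment, N m; "finger_gap": opening from 0.0 (shut) to 1.0 (fully open); "gripper_force": force on a finger pad.
Only numpy, scipy, OpenCV 4.12 (cv2) and the standard library are available. Lean on these libraries where they do the work, as an engineer would, in place of code of your own. Each camera call takes 0.05 s, during which the arm holds its last target. There are 200 camera calls.

## Working session

There is one attempt and no reset: what is moved stays moved. The work goes in short steps, Python scripts to look and compute and a tool call to move; the robot and the scene stay as the last step left them, time stands still between calls to the robot, and variables do not carry over. Pictures are saved under pics/ and viewed, at most 10 in all, crops included, and the job is handed in when it is done.

Besides the shell and the picture viewer there is one more tool, called after ">>>" as name(argument=value, ...) on one line, values as JSON. jog_arm: Moves the arm, as the interface text tells. Its arguments: {"type":"object","properties":{"motion":{"type":"array","items":{"type":"object","properties":{"delta_pos":{"type":"array","items":{"type":"number"}},"spin":{"type":"number"}}}},"grip":{"type":"number"}},"required":["motion"]}

```bash
mkdir -p pics; ls; cat > h.py <<'E'
import numpy as np, cv2
from plant import r
def pts(c):
    "world point per pixel from depth"
    H,W=c['z_map'].shape
    u,v=np.meshgrid(np.arange(W),np.arange(H))
    K=np.array(c['K']);d=np.array([c['k1'],0,0,0.])
    p=cv2.undistortPoints(np.stack([u,v],-1).reshape(-1,1,2).astype(float),K,d).reshape(H,W,2)
    # distortion model here: drawn = ray*(1+k1 r^2)
    z=c['z_map'].astype(float)
    P=np.stack([p[...,0]*z,-p[...,1]*z,-z],-1)
    return P@np.array(c['rotation']).T+np.array(c['xyz'])
E
python3 - <<'E'
from h import *
s=r.sense();print(s['clock'],s['tcp_pos'],s['orientation'],r.grip_depth)
for n in('scene','top'):
    c=r.camera(n);cv2.imwrite(f'pics/{n}0.png',cv2.resize(c['image'][...,::-1],None,fx=1.5,fy=1.5));print(n,c['xyz'],c['rotation'],c['K'],c['k1'])
    np.savez(f'{n}0.npz',**c)
E
```

```text
pics
0.0 [ 0.23897288 -0.49480466  0.23038121] [ 7.00389313e-01 -3.06205082e+00 -2.96812549e-03] 0.0187
scene [1.0662795  0.73538739 0.92634058] [0.36308149 1.01877935 2.32609291] [[492.7724782    0.         261.4870049 ]
 [  0.         492.7724782  197.85944437]
 [  0.           0.           1.        ]] -0.09000982802672801
top [0.36918714 0.02538793 1.46430807] [ 0.11043792 -0.09066236 -1.58279264] [[455.77176909   0.         253.49208718]
 [  0.         455.77176909 189.72196959]
 [  0.           0.           1.        ]] -0.14155892036021675
```

```bash
sed -i "s/@np.array(c\['rotation'\]).T/@cv2.Rodrigues(np.array(c['rotation'],float))[0].T/" h.py; rm -f x
```

```text
(no output)
```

View pics/scene0.png

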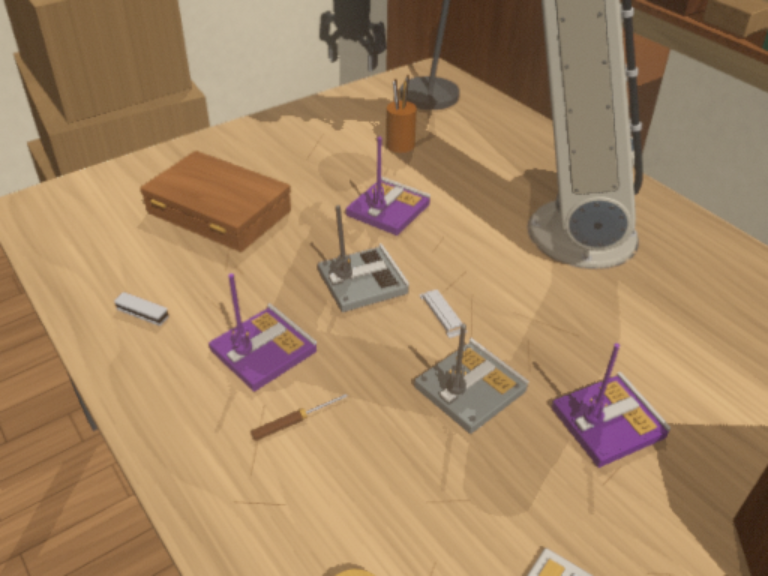

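View pics/top0.png

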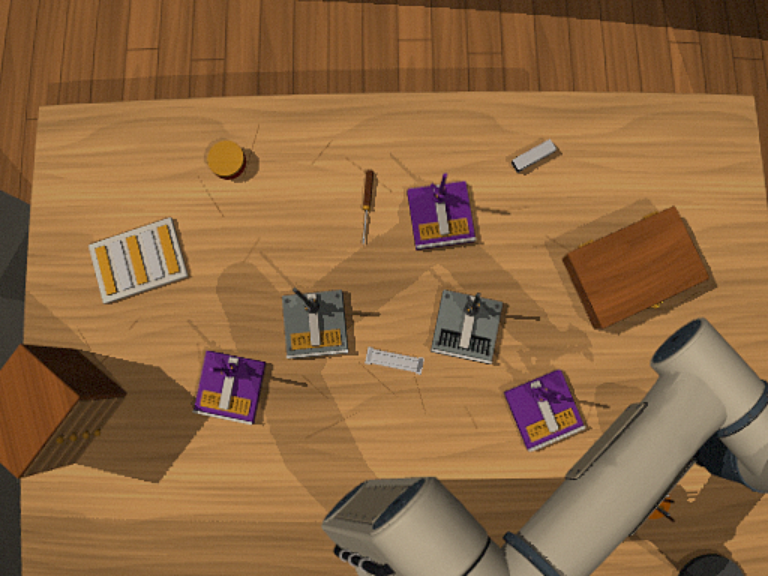

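Candidates (top picture pixels): grey clamp with brass (315,322), grey clamp with black comb (468,325), and purple look-alikes at (442,215), (230,387) and (545,408). I choose the grey one with brass, scene (470,383), its key upright at scene (461,360). Next come a close crop and the measurement.

```bash
python3 - <<'E'
from h import *
ims=[]
for n,(x0,y0,x1,y1) in (('scene',(262,200,362,300)),('top',(170,165,270,265))):
    c=dict(np.load(n+'0.npz'));P=pts(c);im=c['image']
    ims.append(cv2.resize(im[y0:y1,x0:x1,::-1],(400,400),interpolation=cv2.INTER_CUBIC))
    S=P[y0:y1,x0:x1].reshape(-1,3);C=im[y0:y1,x0:x1].reshape(-1,3).astype(int)
    m=(S[:,2]>.045)
    print(n,m.sum())
    for lo in np.arange(.045,.21,.012):
        k=m&(S[:,2]>=lo)&(S[:,2]<lo+.012)
        if k.any():print(round(lo,3),k.sum(),np.median(S[k],0).round(4),S[k].min(0).round(3),S[k].max(0).round(3))
    g=(S[:,2]>.015)&(S[:,2]<.04);print('base',np.percentile(S[g],[1,50,99],axis=0).round(3))
    b=(S[:,2]>.005)&(C[:,0]>C[:,2]+70)&(S[:,2]>.022);print('brass',S[b].mean(0),b.sum())
cv2.imwrite('pics/crop.png',np.hstack(ims))
E
```

```text
scene 271
0.045 17 [0.5219 0.1924 0.0517] [0.51  0.185 0.045] [0.525 0.202 0.057]
0.057 29 [0.5223 0.1971 0.0649] [0.503 0.173 0.058] [0.532 0.207 0.069]
0.069 70 [0.5156 0.1934 0.0733] [0.498 0.175 0.069] [0.532 0.206 0.08 ]
0.081 10 [0.515  0.1927 0.0886] [0.513 0.19  0.082] [0.519 0.196 0.093]
0.093 10 [0.5172 0.1944 0.099 ] [0.514 0.189 0.094] [0.521 0.197 0.105]
0.105 9 [0.5202 0.1964 0.1112] [0.517 0.193 0.107] [0.521 0.198 0.116]
0.117 12 [0.521  0.198  0.1239] [0.517 0.194 0.118] [0.524 0.2   0.128]
0.129 11 [0.5213 0.199  0.1346] [0.518 0.193 0.129] [0.526 0.2   0.139]
0.141 11 [0.5236 0.2003 0.1467] [0.52  0.197 0.142] [0.526 0.202 0.153]
0.153 13 [0.5248 0.2012 0.1588] [0.522 0.198 0.154] [0.528 0.204 0.164]
0.165 10 [0.5262 0.203  0.1704] [0.523 0.198 0.165] [0.53  0.205 0.177]
0.177 13 [0.5281 0.2056 0.1832] [0.524 0.201 0.177] [0.53  0.207 0.188]
0.189 13 [0.5263 0.2038 0.1922] [0.523 0.2   0.19 ] [0.531 0.207 0.196]
base [[0.404 0.056 0.016]
 [0.475 0.198 0.022]
 [0.544 0.253 0.037]]
brass [0.4990759  0.23814603 0.10713178] 320
top 130
0.045 17 [0.5051 0.1849 0.0487] [
[... 305 characters left out ...]
0.515 0.191 0.103]
0.105 1 [0.514  0.1894 0.1147] [0.514 0.189 0.115] [0.514 0.189 0.115]
0.117 5 [0.516  0.1912 0.1208] [0.513 0.189 0.119] [0.519 0.195 0.129]
0.129 3 [0.5153 0.1933 0.1349] [0.515 0.193 0.132] [0.521 0.196 0.135]
0.141 5 [0.5172 0.1944 0.146 ] [0.517 0.192 0.141] [0.522 0.197 0.148]
0.153 5 [0.5205 0.198  0.1611] [0.518 0.195 0.154] [0.521 0.201 0.165]
0.165 2 [0.5241 0.1957 0.1701] [0.523 0.195 0.166] [0.525 0.197 0.174]
0.177 5 [0.5219 0.1982 0.1794] [0.522 0.196 0.177] [0.527 0.202 0.188]
0.189 7 [0.5259 0.2018 0.1938] [0.523 0.199 0.191] [0.529 0.205 0.198]
base [[0.338 0.023 0.016]
 [0.463 0.183 0.023]
 [0.542 0.309 0.038]]
brass [0.43128085 0.15988567 0.2221007 ] 250
```

View pics/crop.png

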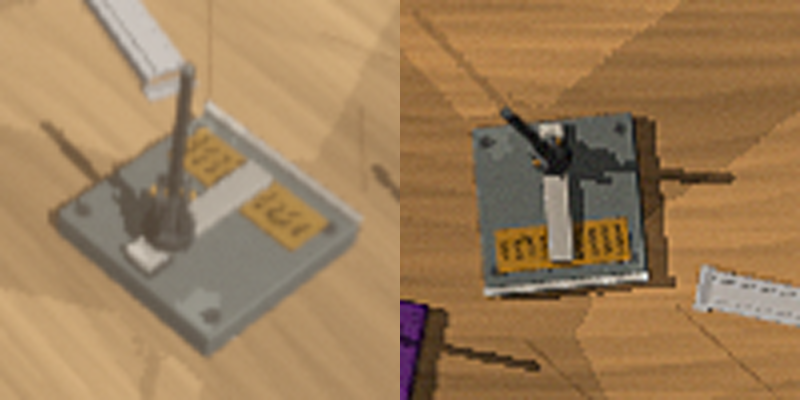

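The crop shows the grey base with brass plate and, beside it, the dark key, upright and leaning about 0.19 rad ahead-left (azimuth ≈45°). The elbow is at about (0.510, 0.187, 0.07) and the grip point at about (0.524, 0.201, 0.173).

>>> jog_arm(motion=[{"delta_pos":[0.1,0.2,0.27],"spin":0.05},{"delta_pos":[0.25,0.5,0.27],"spin":0.1},{"delta_pos":[0.38,0.93,0.27],"spin":0.21},{"delta_pos":[0.38,0.93,0.27],"spin":0.21},{"delta_pos":[0.38,0.93,0.27],"spin":0.21}], grip=0)

```text
clock: 0.6
tcp_pos: [0.2967, -0.3536, 0.2721]
orientation: [-1.199, 2.903, -0.0]
wrist_force: [-0.5, 0.0, 0.2]
finger_gap: 0.996
gripper_force: 0.0
```

>>> jog_arm(motion=[{"delta_pos":[0.12,0.29,0],"spin":0},{"delta_pos":[0.25,0.6,0],"spin":0},{"delta_pos":[0.38,0.93,0],"spin":0},{"delta_pos":[0.38,0.93,0],"spin":0}])

```text
clock: 1.0
tcp_pos: [0.3546, -0.2128, 0.2716]
orientation: [-1.201, 2.902, 0.001]
wrist_force: [-0.5, -0.1, -0.1]
finger_gap: 0.998
gripper_force: 0.0
```

>>> jog_arm(motion=[{"delta_pos":[0.12,0.29,0],"spin":0},{"delta_pos":[0.25,0.6,0],"spin":0},{"delta_pos":[0.38,0.93,0],"spin":0},{"delta_pos":[0.38,0.93,0],"spin":0}])

```text
clock: 1.4
tcp_pos: [0.4115, -0.0734, 0.271]
orientation: [1.2, -2.903, -0.002]
wrist_force: [0.3, -1.3, 0.4]
finger_gap: 1.003
gripper_force: 0.0
```

>>> jog_arm(motion=[{"delta_pos":[0.12,0.29,0],"spin":0},{"delta_pos":[0.25,0.6,0],"spin":0},{"delta_pos":[0.38,0.93,0],"spin":0},{"delta_pos":[0.38,0.93,0],"spin":0}])

```text
clock: 1.8
tcp_pos: [0.4686, 0.0657, 0.2702]
orientation: [1.197, -2.902, -0.001]
wrist_force: [-0.2, -0.3, -0.1]
finger_gap: 1.002
gripper_force: 0.0
```

>>> jog_arm(motion=[{"delta_pos":[0.12,0.29,0],"spin":0},{"delta_pos":[0.25,0.6,0],"spin":0},{"delta_pos":[0.37,0.9,0],"spin":0},{"delta_pos":[0.37,0.9,0],"spin":0}])

```text
clock: 2.2
tcp_pos: [0.5241, 0.2006, 0.2687]
orientation: [1.195, -2.901, 0.0]
wrist_force: [-0.3, -0.0, -1.2]
finger_gap: 0.997
gripper_force: 0.0
```

```bash
python3 - <<'E'
from h import *
print(r.sense()['tcp_pos'])
c=r.camera('scene');P=pts(c)
cv2.imwrite('pics/s1.png',cv2.resize(c['image'][150:320,220:400,::-1],None,fx=3.3,fy=3.3))
S=P[200:300,262:362].reshape(-1,3)
for lo in np.arange(.081,.21,.02):
    k=(S[:,2]>=lo)&(S[:,2]<lo+.02)
    print(round(lo,3),k.sum(),np.median(S[k],0).round(4))
E
```

```text
[0.52405197 0.20062456 0.26870745]
0.081 17 [0.5164 0.1932 0.0913]
0.101 16 [0.5192 0.1964 0.1114]
0.121 20 [0.5217 0.1988 0.1324]
0.141 16 [0.524  0.201  0.1517]
0.161 22 [0.5267 0.2036 0.1701]
0.181 21 [0.5274 0.2045 0.1903]
0.201 0 [nan nan nan]
  return _methods._mean(a, axis=axis, dtype=dtype,
  ret = um.true_divide(
```

View pics/s1.png

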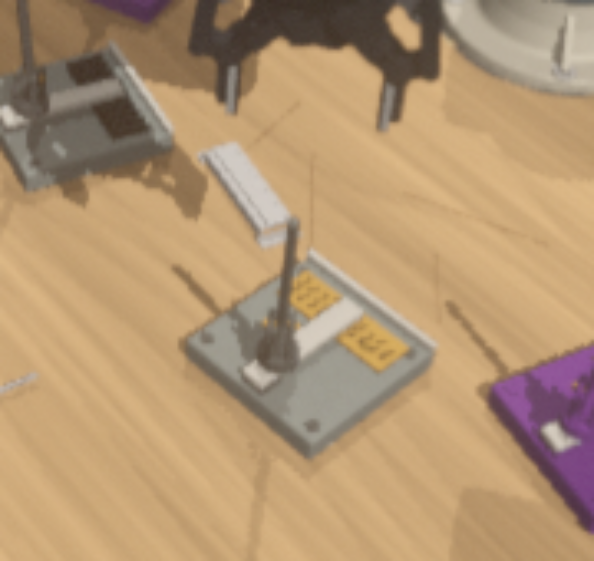

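The open fingers (230,90) and (388,110) straddle the key's top at (292,222), so I descend and close.

>>> jog_arm(motion=[{"delta_pos":[0,0,-0.25],"spin":0},{"delta_pos":[0,0,-0.5],"spin":0},{"delta_pos":[0,0,-0.76],"spin":0},{"delta_pos":[0,0,-0.76],"spin":0}])

```text
clock: 2.65
tcp_pos: [0.5194, 0.1943, 0.1525]
orientation: [1.186, -2.897, 0.002]
wrist_force: [-0.4, -0.6, 0.0]
finger_gap: 1.003
gripper_force: 0.0
```

>>> jog_arm(motion=[{"delta_pos":[0,0,0],"spin":0},{"delta_pos":[0,0,0],"spin":0},{"delta_pos":[0,0,0],"spin":0},{"delta_pos":[0,0,0],"spin":0},{"delta_pos":[0,0,0],"spin":0}], grip=0.8)

```text
clock: 3.15
tcp_pos: [0.523, 0.1979, 0.1586]
orientation: [-1.194, 2.904, 0.0]
wrist_force: [-0.6, -0.7, 0.8]
finger_gap: 0.202
gripper_force: 0.0
```

```bash
python3 - <<'E'
from h import *
s=r.sense();print(s['tcp_pos'],s['wrist_force'],s['finger_gap'])
c=r.camera('scene')
cv2.imwrite('pics/s2.png',cv2.resize(c['image'][180:300,250:370,::-1],None,fx=4.5,fy=4.5,interpolation=cv2.INTER_CUBIC))
E
```

```text
[0.52299317 0.19793452 0.15864811] [-0.57558005 -0.72682203  0.84435645] 0.20231620334811437
```

View pics/s2.png

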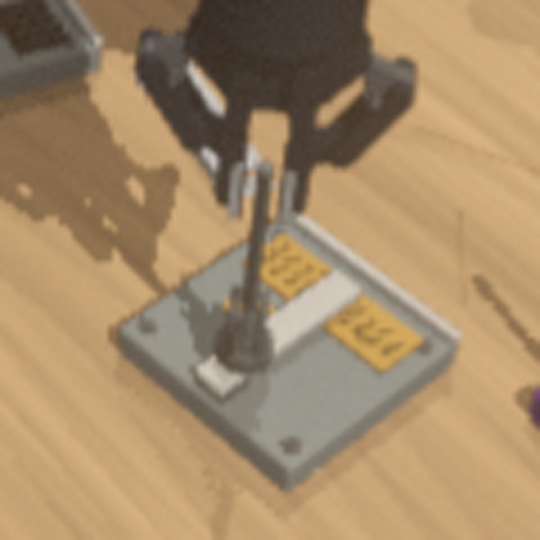

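The key's top (262,180) lies midway between the fingers (235,195) and (290,195). Now I close fully.

>>> jog_arm(motion=[{"delta_pos":[0,0,0],"spin":0},{"delta_pos":[0,0,0],"spin":0},{"delta_pos":[0,0,0],"spin":0},{"delta_pos":[0,0,0],"spin":0}], grip=1)

```text
clock: 3.6
tcp_pos: [0.5227, 0.198, 0.1582]
orientation: [-1.194, 2.905, 0.001]
wrist_force: [-2.0, 0.9, 3.3]
finger_gap: 0.079
gripper_force: 58.7
```

```bash
python3 - <<'E'
from h import *
s=r.sense();p=s['tcp_pos'];print(s['clock'],p,s['wrist_force'],s['finger_gap'],s['gripper_force'])
g=p+np.array([0,0,r.grip_depth]);e=np.array([.510,.187,.07]);d=g-e;R=np.linalg.norm(d);h=np.array([1,1,0])/2**.5
t0=np.arctan2(d@h,d[2]);print(R,t0,d)
prev=d@h,d[2]
for t in np.linspace(t0,1.57,13):
    print(round(t,2),((R*(np.sin(t)-np.sin(t0))*h+[0,0,R*(np.cos(t)-np.cos(t0))])/.15).round(3))
E
```

```text
3.6 [0.52272945 0.1980078  0.15819115] [-2.02879242  0.87985394  3.31578905] 0.07935115375850763 58.73978018760681
0.10820780306655678 0.15575489130787026 [0.01272945 0.0110078  0.10689115]
0.16 [0. 0. 0.]
0.27 [ 0.059  0.059 -0.018]
0.39 [ 0.115  0.115 -0.046]
0.51 [ 0.17   0.17  -0.083]
0.63 [ 0.22   0.22  -0.129]
0.75 [ 0.267  0.267 -0.182]
0.86 [ 0.308  0.308 -0.244]
0.98 [ 0.345  0.345 -0.311]
1.1 [ 0.375  0.375 -0.385]
1.22 [ 0.399  0.399 -0.462]
1.33 [ 0.417  0.417 -0.544]
1.45 [ 0.427  0.427 -0.627]
1.57 [ 0.431  0.431 -0.712]
```

>>> jog_arm(motion=[{"delta_pos":[0.06,0.06,-0.018],"spin":0},{"delta_pos":[0.115,0.115,-0.046],"spin":0},{"delta_pos":[0.17,0.17,-0.083],"spin":0},{"delta_pos":[0.22,0.22,-0.13],"spin":0},{"delta_pos":[0.22,0.22,-0.13],"spin":0}])

```text
clock: 4.1
tcp_pos: [0.5566, 0.2317, 0.1383]
orientation: [-1.194, 2.905, -0.001]
wrist_force: [-0.2, 1.7, 4.8]
finger_gap: 0.082
gripper_force: 58.5
```

>>> jog_arm(motion=[{"delta_pos":[0.047,0.047,-0.053],"spin":0},{"delta_pos":[0.088,0.088,-0.115],"spin":0},{"delta_pos":[0.125,0.125,-0.182],"spin":0},{"delta_pos":[0.155,0.155,-0.256],"spin":0},{"delta_pos":[0.155,0.155,-0.256],"spin":0}])

```text
clock: 4.6
tcp_pos: [0.5802, 0.2551, 0.0996]
orientation: [-1.194, 2.904, -0.0]
wrist_force: [0.4, 3.0, 5.0]
finger_gap: 0.084
gripper_force: 58.5
```

>>> jog_arm(motion=[{"delta_pos":[0.024,0.024,-0.077],"spin":0},{"delta_pos":[0.042,0.042,-0.159],"spin":0},{"delta_pos":[0.052,0.052,-0.242],"spin":0},{"delta_pos":[0.056,0.056,-0.32],"spin":0},{"delta_pos":[0.056,0.056,-0.327],"spin":0}])

```text
clock: 5.1
tcp_pos: [0.5885, 0.2636, 0.0504]
orientation: [-1.194, 2.903, 0.001]
wrist_force: [2.1, 4.6, 3.7]
finger_gap: 0.079
gripper_force: 58.5
```

```bash
python3 - <<'E'
from h import *
s=r.sense();print(s['clock'],s['tcp_pos'],s['wrist_force'],s['finger_gap'],s['qpos'])
c=r.camera('scene')
cv2.imwrite('pics/s3.png',cv2.resize(c['image'][180:300,250:370,::-1],None,fx=4.5,fy=4.5,interpolation=cv2.INTER_CUBIC))
E
```

```text
5.1 [0.58850665 0.26362619 0.0504307 ] [2.14910746 4.61548954 3.74783839] 0.0785972306038808 [ 6.63162139e-01  5.40791025e-01  6.90803959e-02  4.38292221e-04
 -1.09649061e+00 -1.45367728e+00]
```

View pics/s3.png

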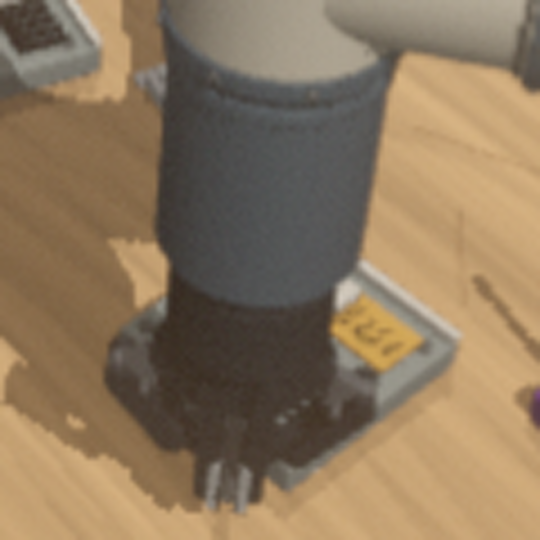

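The gripper holds the arm near level at (230,490). I press a little lower to seat it on the stop.

>>> jog_arm(motion=[{"delta_pos":[0,0,-0.015],"spin":0},{"delta_pos":[0,0,-0.03],"spin":0},{"delta_pos":[0,0,-0.03],"spin":0}])

```text
clock: 5.45
tcp_pos: [0.5887, 0.2637, 0.0479]
orientation: [-1.194, 2.901, 0.001]
wrist_force: [0.1, 4.2, 8.1]
finger_gap: 0.079
gripper_force: 59.1
```

```bash
python3 -c "
import numpy as np
f=lambda a:.11*np.array([np.cos(np.radians(a)),np.sin(np.radians(a))])
for s in(0,40):
  for k in range(1,6):print(s+8*k,((f(44.3-s-8*k)-f(44.3-s))/.15).round(3),round(-8*k/90,3))"
```

```text
8 [ 0.066 -0.078] -0.089
16 [ 0.121 -0.165] -0.178
24 [ 0.163 -0.258] -0.267
32 [ 0.192 -0.356] -0.356
40 [ 0.206 -0.457] -0.444
48 [ 0.001 -0.102] -0.089
56 [-0.013 -0.204] -0.178
64 [-0.041 -0.302] -0.267
72 [-0.082 -0.396] -0.356
80 [-0.136 -0.483] -0.444
```

>>> jog_arm(motion=[{"delta_pos":[0.066,-0.078,0],"spin":-0.089},{"delta_pos":[0.121,-0.165,0],"spin":-0.178},{"delta_pos":[0.163,-0.258,0],"spin":-0.267},{"delta_pos":[0.192,-0.356,0],"spin":-0.356},{"delta_pos":[0.206,-0.457,0],"spin":-0.444}])

```text
clock: 5.95
tcp_pos: [0.62, 0.1954, 0.0479]
orientation: [-0.121, 3.135, 0.005]
wrist_force: [1.0, 6.0, 6.9]
finger_gap: 0.081
gripper_force: 59.0
```

>>> jog_arm(motion=[{"delta_pos":[0.001,-0.102,0],"spin":-0.089},{"delta_pos":[-0.013,-0.204,0],"spin":-0.178},{"delta_pos":[-0.013,-0.204,0],"spin":-0.178}])

```text
clock: 6.25
tcp_pos: [0.6176, 0.163, 0.048]
orientation: [0.318, 3.122, 0.004]
wrist_force: [0.8, 1.8, 6.8]
finger_gap: 0.077
gripper_force: 59.4
```

>>> jog_arm(motion=[{"delta_pos":[-0.013,-0.05,0],"spin":-0.044},{"delta_pos":[-0.028,-0.098,0],"spin":-0.089},{"delta_pos":[-0.047,-0.146,0],"spin":-0.133},{"delta_pos":[-0.047,-0.146,0],"spin":-0.133}])

```text
clock: 6.65
tcp_pos: [0.6107, 0.1424, 0.048]
orientation: [0.637, 3.073, 0.006]
wrist_force: [2.2, 4.5, 6.7]
finger_gap: 0.077
gripper_force: 59.2
```

>>> jog_arm(motion=[{"delta_pos":[-0.022,-0.046,0],"spin":-0.044},{"delta_pos":[-0.022,-0.046,0],"spin":-0.044}])

```text
clock: 6.85
tcp_pos: [0.6075, 0.1358, 0.048]
orientation: [0.742, 3.049, 0.007]
wrist_force: [2.8, 5.7, 6.8]
finger_gap: 0.081
gripper_force: 59.2
```

>>> jog_arm(motion=[{"delta_pos":[-0.025,-0.045,0],"spin":-0.044},{"delta_pos":[-0.025,-0.045,0],"spin":-0.044}])

```text
clock: 7.05
tcp_pos: [0.6037, 0.1292, 0.0479]
orientation: [0.847, 3.022, 0.007]
wrist_force: [1.5, 5.5, 6.3]
finger_gap: 0.08
gripper_force: 59.2
```

>>> jog_arm(motion=[{"delta_pos":[-0.029,-0.042,0],"spin":-0.044},{"delta_pos":[-0.029,-0.042,0],"spin":-0.044}])

```text
clock: 7.25
tcp_pos: [0.5997, 0.1233, 0.048]
orientation: [0.951, 2.99, 0.009]
wrist_force: [2.3, 7.2, 5.2]
finger_gap: 0.08
gripper_force: 59.1
```

>>> jog_arm(motion=[{"delta_pos":[-0.016,-0.02,0],"spin":-0.022},{"delta_pos":[-0.016,-0.02,0],"spin":-0.022}])

```text
clock: 7.45
tcp_pos: [0.5987, 0.122, 0.0483]
orientation: [0.998, 2.972, 0.014]
wrist_force: [5.1, 10.4, 3.9]
finger_gap: 0.076
gripper_force: 58.9
```

The force is rising and the motion lagging, so it's likely at the stop. One more small push to confirm.

>>> jog_arm(motion=[{"delta_pos":[-0.02,-0.025,0],"spin":0},{"delta_pos":[-0.02,-0.025,0],"spin":0},{"delta_pos":[-0.02,-0.025,0],"spin":0}])

```text
clock: 7.75
tcp_pos: [0.5978, 0.1207, 0.0491]
orientation: [0.996, 2.97, 0.022]
wrist_force: [8.7, 17.8, 2.9]
finger_gap: 0.08
gripper_force: 59.0
```

>>> jog_arm(motion=[{"delta_pos":[0,0,-0.03],"spin":0},{"delta_pos":[0,0,-0.06],"spin":0},{"delta_pos":[0,0,-0.06],"spin":0}])

```text
clock: 8.05
tcp_pos: [0.5994, 0.1201, 0.0432]
orientation: [0.992, 2.967, 0.022]
wrist_force: [2.5, 15.8, 20.2]
finger_gap: 0.078
gripper_force: 61.7
```

>>> jog_arm(motion=[{"delta_pos":[0,0,0],"spin":0},{"delta_pos":[0,0,0],"spin":0},{"delta_pos":[0,0,0],"spin":0},{"delta_pos":[0,0,0],"spin":0},{"delta_pos":[0,0,0],"spin":0}], grip=0.3)

```text
clock: 8.55
tcp_pos: [0.5917, 0.1139, 0.0365]
orientation: [-1.001, -2.976, 0.002]
wrist_force: [-0.1, 0.4, 0.2]
finger_gap: 0.699
gripper_force: 0.0
```

>>> jog_arm(motion=[{"delta_pos":[0,0,0.15],"spin":0},{"delta_pos":[0,0,0.4],"spin":0},{"delta_pos":[0,0,0.7],"spin":0},{"delta_pos":[0,0,1.0],"spin":0},{"delta_pos":[0,0,1.0],"spin":0}])

```text
clock: 9.05
tcp_pos: [0.5957, 0.1148, 0.1948]
orientation: [0.997, 2.968, 0.01]
wrist_force: [0.3, 0.4, 0.8]
finger_gap: 0.698
gripper_force: 0.0
```

>>> jog_arm(motion=[{"delta_pos":[-0.4,0,0.3],"spin":0},{"delta_pos":[-0.8,0,0.4],"spin":0},{"delta_pos":[-1,0,0.4],"spin":0},{"delta_pos":[-1,0,0.4],"spin":0},{"delta_pos":[-1,0,0.4],"spin":0}])

```text
clock: 9.55
tcp_pos: [0.4411, 0.1145, 0.2484]
orientation: [0.998, 2.977, 0.003]
wrist_force: [0.9, -0.3, 1.1]
finger_gap: 0.7
gripper_force: 0.0
```

```bash
python3 - <<'E'
from h import *
s=r.sense();print(s['clock'],s['tcp_pos'],s['wrist_force'])
c=r.camera('scene');P=pts(c)
cv2.imwrite('pics/s4.png',cv2.resize(c['image'][150:320,200:400,::-1],None,fx=3.3,fy=3.3,interpolation=cv2.INTER_CUBIC))
S=P[200:330,250:380].reshape(-1,3)
k=(S[:,2]>.055)&(S[:,2]<.1);S=S[k]
for x in np.arange(.5,.65,.015):
    m=(S[:,0]>x)&(S[:,0]<x+.015)
    if m.any():print(m.sum(),np.median(S[m],0).round(4))
E
```

```text
9.55 [0.44111493 0.11447806 0.24842196] [ 0.91328119 -0.25727629  1.09675919]
56 [0.5106 0.1903 0.0722]
60 [0.5213 0.1898 0.0716]
36 [0.5363 0.1715 0.0725]
30 [0.5533 0.1606 0.0726]
32 [0.568  0.1496 0.0721]
29 [0.5817 0.1383 0.0721]
34 [0.5971 0.1286 0.0726]
17 [0.6089 0.119  0.0715]
```

View pics/s4.png

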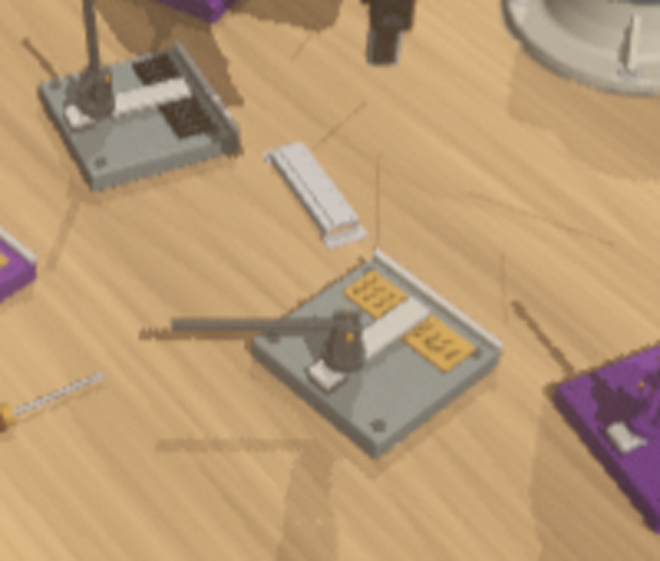

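The long arm lies level (constant z ≈0.072) from (345,325) to (175,325), at azimuth ≈ -35°, against the stop. The comb's key is still upright at (92,60). Handing in.

```bash
python3 -c "
from plant import r
print(r.job_done())"
```

```text
the job is handed in; nothing more can be done
None
```

I flipped the reed clamp's hex key down level, swung it about 80° clockwise onto its hard stop and released it. I left the comb clamp's key alone, and handed the job in at about 10 s on the robot's clock.

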